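# Check a closed filter pot with its gauge rod

### The arm

A 6-joint arm with a two-finger parallel gripper is mounted at the origin on a cart in front of the work surface, level with it; the furniture and walls round the work are solid. World frame = base frame: x ahead of the robot, y to its left, z up, the work surface at z = 0. Lengths are in m, angles in rad, forces in N, time in s.
With the tool pointing down it reaches from about 0.375 to 0.975 m from the base axis. Payload 3.8 kg.
Tool frame: the origin (TCP) lies on the mounting face of the last link; the fingertips stand 166 mm ahead of it and the grasp point (between the pads) lies 147 mm ahead of it; z points along the fingers, y is the line along which they close (so a half turn about z gives the same grasp; the last joint's range is limited). The gripper opens to 88 mm and grips with 3 to 60 N. Pads are 18 mm wide; open, the fingers measure 123 mm over their backs; the gripper's body (75 mm by 187 mm) begins 45 mm behind the grasp point.
Start: joints at [-1.186, 0.264, 1.604, -0, 1.274, -0.037], TCP at [0.276, -0.616, 0.405] pointing down, gripper open.
Joint ranges: [-2.63, 2.63], [-0.94, 2.18], [0.31, 2.57], [-1.31, 4.45], [0, 2.66], [-2.55, 2.55]. Speed limits (rad/s): [2.57, 2.57, 3.14, 3.14, 3.14, 3.14].

### API

Orientations are given as a unit quaternion [x, y, z, w].
In Python, from cell import manip gives the robot as it stands.
- The arm moves only by the tool jog_arm, called after ">>>" by a JSON object that holds its "method" and its "body", one argument or row to a line. Schema: {"type":"object","properties":{"deltas":{"type":"array","items":{"type":"number"},"minItems":5,"maxItems":100},"grip_force":{"type":"number"},"only":{"type":"string"},"quiet":{"type":"boolean"},"lines":{"type":"string"}},"required":["deltas"],"additionalProperties":false}. deltas is one flat list of numbers that holds 1 to 20 rows one after another, with no inner brackets; each row has 5 numbers: dx, dy, dz in m, then a turn about the tool's z in rad, then the finger opening in m; each row shifts and turns the commanded pose from where the row before left it, along the tool's axes as they then stand; what a row does not reach is not made up. A row lasts 1/10 s, in which the tool goes at most 0.05 m and 0.15 rad, less where a joint would pass 70% of its speed; a pose out of reach is approached as far as the arm can. The fingers move at their own pace and stop on an object; grip_force is the grip in N (left out, the last holds). Time passes only in rows, so rows that do not move let the fingers close. The tool returns the time, the measured TCP pose, the force, the opening and the grip force at its end. only (a regular expression) keeps the lines of the reply that match it, lines (a string "A,B") keeps lines A to B, and quiet returns only ok. Input that does not fit is refused with a message, and nothing moves.
- manip.get_obs(): the state, without advancing time (a new reading comes with each control period).
- manip.grab_frame(name): name is "scene" or "side" or "wrist"; returns a dict with "image" (480x640x3 uint8, red, green, blue), "fovy" (degrees; the focal length in pixels is half the picture's height over the tangent of half this angle, whatever the lens; pixels are square), "cx", "cy" (the principal point, pixels), "R" (3x3) and "t" (3): a world point X has camera coordinates R X + t. Camera axes: x right, y down, z forward; pixel columns grow to the right and rows downward; lengths in m; the calibration is good to about 2 mm. A picture is of the moment at which its call begins. There is no depth.
- manip.job_done(): hands the job in; it is judged then, once.
The state is a dict: "clock": time; "joints": joint angles; "joint_vel": joint speeds; "joint_efforts": joint torques, N m; "ee_pos": TCP position; "eef_rot": TCP orientation; "contact_force": force on the tool from outside, world axes, zero at the start; "ft_torque": the same for the moment, N m; "gripper_width": finger opening in m; "gripper_force": force on a finger pad.
Only numpy, scipy, OpenCV 4.12 (cv2) and the standard library are available. Lean on these libraries where they do the work, as an engineer would, in place of code of your own. Each camera call takes 0.05 s, during which the arm holds its last target. There are 200 camera calls.

### The job

A fresh cartridge has been loaded into the blue filter pot: swing its lid fully shut, then take the red-handled gauge rod from its wooden rest and push it into the pot's slanting guide tube until the brass collar stops against the mouth of the tube. Draw it right out again and show the tip for reading: finish with the rod still held in the gripper, level and still, its tip about ten centimetres above the white reading plate. Leave the loupe, the brass knop and the drip cup near the work where they stand.

Things in the scene. Friction and masses are not known exactly. Their poses are not given: they have to be found in the camera images.
- pot: blue filter pot, a fixed box 110 (x) x 120 (y) x 90 mm high; origin under its centre, z up. Its guide tube comes out of the +y side, its lid is hinged along x on the -y rim. It stands firm on the table.
- pot_lid (a joint): lid of the pot, rad: 0 shut, grows as it swings up and over toward the pot's -y side (about 1.6 is upright, stop at 1.9). The hinge is stiff (about 0.2 N m): the lid stays where it is left and must be pushed all the way down.
- pot_hinge (a point): middle of the lid's hinge line, on the pot (pot's frame: 0, -60, 90 mm); its axes are the pot's. The lid turns about the pot's x axis through this point. The lid is a plate 116 mm (x) by 124 mm, 1 to 7 mm above the hinge line when shut, with a 14 mm long, 40 mm wide steel tab beyond its free edge.
- lid_edge (a point): middle of the lid's outer (upper) face at its free edge, 120 mm from the hinge; its y axis points from the hinge to the free edge, its z axis out of the outer face.
- guide_tube: steel guide tube fixed to the pot; origin at the centre of its mouth, 95 mm above the table; z axis along the tube, out of the mouth, 35 degrees above the horizontal, away from the pot's +y side. Bore 14 mm across, widening over the last 12 mm to 24.6 mm at the mouth; rim 33 mm across outside. The rod goes in along -z; only the collar on the rim stops it.
- gauge_rod: gauge rod, about 100 g, level on its rest, tip toward the robot's right; origin at the centre of the collar's stop face, x axis along the shaft to the tip, z up in the rest. Steel shaft 10 mm thick, 130 mm long, tapered tip with black rings; brass collar 33 mm across (x from -8 to 0 mm); red square handle 16 x 16 mm (x from -98 to -8 mm).
- rod_tip (a point): end of the shaft, 130 mm from the collar's stop face (rod's frame: 130, 0, 0 mm)
- rod_grip (a point): good place to grip the red handle (rod's frame: -52, 0, 0 mm), 60 mm above the table in the rest, free on both sides; at the rest grip from above across the rod
- rod_rest: fixed wooden rest, base 230 (x) x 50 x 12 mm, x along the rod toward its tip; slotted posts 12 mm thick at x = 85 mm (under the shaft) and x = -89 mm (under the handle's end), 36 mm wide, tops 68 mm above the table, open upward. The rod is lifted straight up out of them.
- plate: white reading plate with black graduations, fixed flat on the table, 80 (x) x 110 (y) x 8 mm; origin under its centre
- stem_left (a point): point on the axis of the nearer brass candelabrum, 300 mm above the table, fixed and solid: 60 mm across below this height, 120 mm across from here to 520 mm, a wide foot at the table. Keep arm and gripper clear of it, swing past on the robot's side.
- stem_right (a point): the same point on the second, farther candelabrum
- loupe_b: black loupe, 38 mm across, 31 mm high, loose; origin under its centre; leave alone
- knop_b: small brass knop, 36 mm across, 49 mm high, loose; origin under its centre; leave alone
- cup_b: small brass drip cup, 47 mm across, 44 mm high, loose; origin under its centre; leave alone

How it is judged:
On the way, in this order (a step that is already met when the one before it is completed fails the run):
1. the lid is shut (value of joint pot_lid below 0.06 rad), for 0.2 s.
2. with the lid shut, the held rod is in the guide tube with its collar against the mouth (value of joint pot_lid below 0.06 rad and contact force between the fingers and gauge_rod above 1 N and z of gauge_rod in the frame of guide_tube below 0.004 m and distance between gauge_rod and guide_tube below 0.008 m and angle between the x axis of gauge_rod and the z axis of guide_tube, either way round below 0.12 rad and contact force between gauge_rod and pot above 0.3 N), for 0.1 s.
3. the held rod is drawn right out of the tube (value of joint pot_lid below 0.06 rad and contact force between the fingers and gauge_rod above 1 N and z of rod_tip in the frame of guide_tube above 0.01 m), for 0.1 s.
At the end, for the whole second after the job is handed in: The lid is shut (below 0.06 rad); the rod is gripped by the fingers and carried by nothing else, level within 0.15 rad (8.6 degrees), at rest (below 3 cm/s), with its tip above the reading plate (within 5 mm of its edges) and 6 to 18 cm above the table (value of joint pot_lid below 0.06 rad and contact force between the fingers and gauge_rod above 1 N and angle between gauge_rod's own x axis and vertical between 1.4208 and 1.7208 rad and x of rod_tip in the frame of plate between -0.045 and 0.045 m and y of rod_tip in the frame of plate between -0.06 and 0.06 m and height (world z) of rod_tip between 0.06 and 0.18 m and linear speed of gauge_rod below 0.03 m/s and contact force between gauge_rod and pot below 0.1 N and contact force between gauge_rod and rod_rest below 0.1 N and contact force between gauge_rod and plate below 0.1 N); the arm keeps its last pose, push and grip.
It fails at once if the loupe is pushed away or knocked over (distance of loupe_b from where it was at the start of the episode above 0.03 m or angle between loupe_b's own z axis and vertical above 0.6 rad).
It fails at once if the brass knop is pushed away or knocked over (distance of knop_b from where it was at the start of the episode above 0.03 m or angle between knop_b's own z axis and vertical above 0.6 rad).
It fails at once if the drip cup is pushed away or knocked over (distance of cup_b from where it was at the start of the episode above 0.03 m or angle between cup_b's own z axis and vertical above 0.6 rad).
It also fails if it takes over 72 s, if anything falls off the work surface, if the arm or the gripper's body presses on something with over 40 N, if the wrist force passes 120 N, or if a joint passes its speed limit or range.

## Working session

There is one attempt and no reset: what is moved stays moved. The work goes in short steps, Python scripts to look and compute and a tool call to move; the robot and the scene stay as the last step left them, time stands still between calls to the robot, and variables do not carry over. Pictures are saved under pics/ and viewed, at most 10 in all, crops included, and the job is handed in when it is done.

```bash
ls; mkdir -p pics
```

Run:
```python
from cell import manip
import cv2,numpy as np
for n in ["scene","side","wrist"]:
    f=manip.grab_frame(n); cv2.imwrite(f"pics/{n}0.png",f["image"][:,:,::-1]); np.savez(f"pics/{n}0.npz",**f)
    print(n,f["fovy"],f["cx"],f["cy"],np.round(f["R"],4).tolist(),np.round(f["t"],4))
o=manip.get_obs(); print(o)
```

```text
cell.py
pics
scene 55.67295918565922 323.46322840119217 243.2370236920464 [[-0.8202, -0.5719, 0.0147], [-0.3224, 0.441, -0.8376], [0.4725, -0.6917, -0.5461]] [0.503  0.3366 1.0067]
side 50.970729769428075 317.4701447498378 237.2336297445487 [[-0.9786, -0.2051, -0.0175], [-0.0779, 0.4475, -0.8909], [0.1905, -0.8705, -0.4538]] [0.5685 0.2006 1.2223]
wrist 60.30980636202065 317.12427037778525 234.31103508881804 [[0.4087, -0.9127, -0.002], [-0.8799, -0.3946, 0.2649], [-0.2425, -0.1065, -0.9643]] [-0.6745 -0.0352  0.389 ]
{'clock': 0.15, 'joints': array([-1.18587380e+00,  2.64573966e-01,  1.60503162e+00, -2.77292225e-05,
        1.27370345e+00, -3.68568843e-02]), 'joint_vel': array([-0.00161265, -0.00273507, -0.00338735,  0.00030512,  0.00042946,
       -0.00062405]), 'joint_efforts': array([-3.01827477e-04, -5.02848279e+01, -3.57469225e+01,  7.29342224e-02,
        2.49395653e-02, -8.99726706e-05]), 'ee_pos': array([ 0.27625963, -0.61559905,  0.4036934 ]), 'eef_rot': array([ 9.77843847e-01,  2.09333881e-01, -1.61654654e-04, -8.42935464e-04]), 'contact_force': array([-0.15816337,  0.27298501,  0.21379511]), 'ft_torque': array([-0.00692967,  0.04870229,  0.03208248]), 'gripper_force': 0.0, 'gripper_width': 0.08813003606795904}
```
View pics/scene0.png

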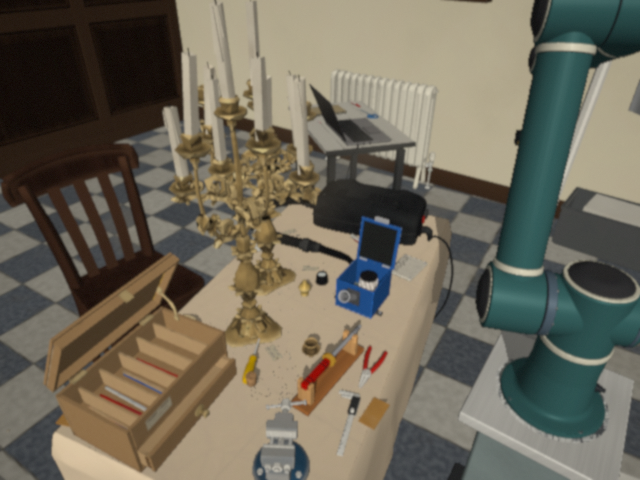

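View pics/side0.png

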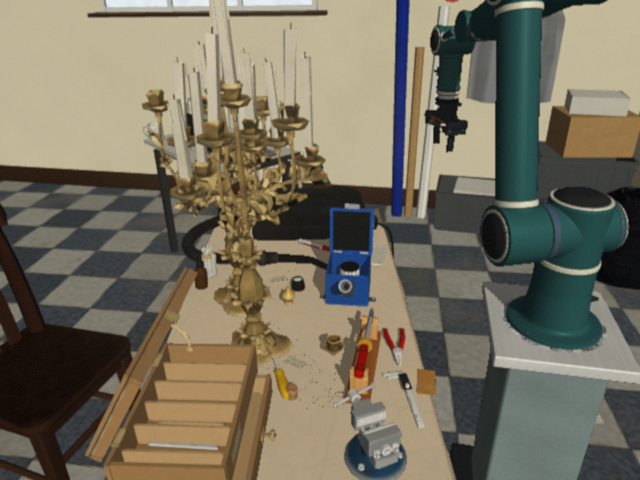

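The scene view shows the pot at about (362,290) with its lid up and its tube mouth near (347,297). The rod's handle is at (318,375) with the tip near (357,325), the plate is partly hidden near (410,267), and the cup is at (312,345), the knop at (305,288) and the loupe at (321,278). The side view agrees: pot (347,290), mouth (346,287), rod (361,350).

Run:
```python
import cv2
a=cv2.imread("pics/scene0.png")[205:405,280:450]; b=cv2.imread("pics/side0.png")[200:400,270:410]
r=lambda i:cv2.resize(i,None,fx=2.5,fy=2.5,interpolation=cv2.INTER_CUBIC)
cv2.imwrite("pics/c1.png",cv2.hconcat([r(a),r(b)]))
```

View pics/c1.png

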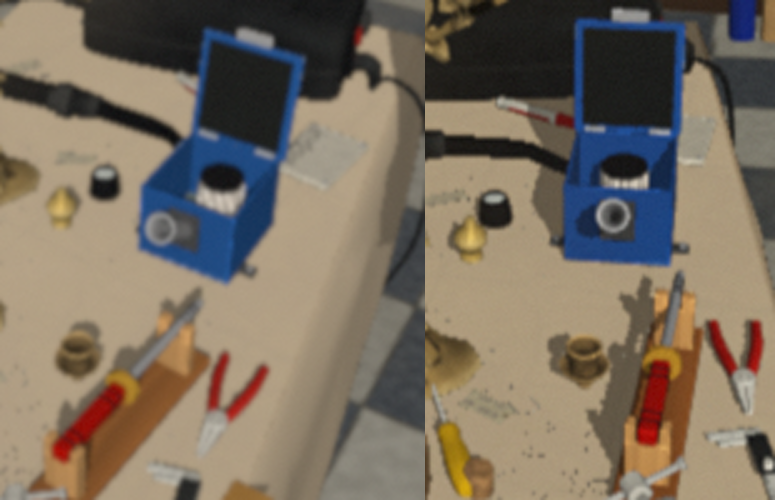

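View pics/wrist0.png

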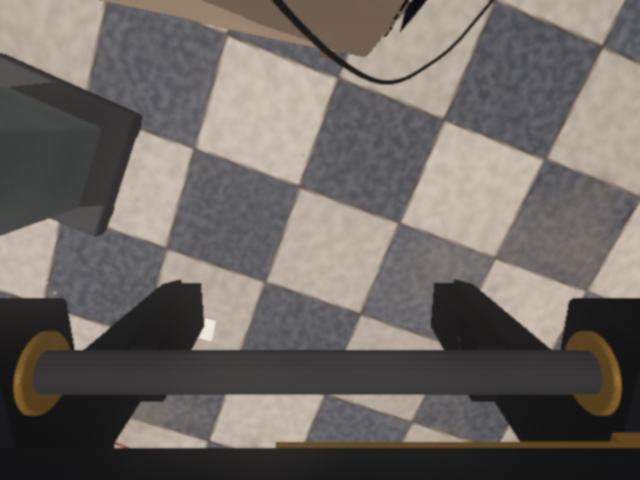

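The crops show these points:

| Point | Scene crop | Side crop |
|---|---|---|
| Tube mouth | (162,228) | (613,215) |
| Lid free corners | (207,32), (303,57) | (576,22), (684,22) |
| Rod handle end | (62,450) | (649,438) |
| Collar | (124,388) | (661,362) |
| Tip | (200,297) | (681,277) |

The wrist view shows only floor and the cart.

Create h.py:
```python
import numpy as np,cv2
from scipy.spatial.transform import Rotation as Ro
def ray(f,u,v):
    fl=240/np.tan(np.radians(float(f["fovy"]))/2)
    d=f["R"].T@np.array([(u-f["cx"])/fl,(v-f["cy"])/fl,1]); return -f["R"].T@f["t"],d/np.linalg.norm(d)
def plane(f,u,v,z):
    c,d=ray(f,u,v); return c+d*(z-c[2])/d[2]
def tri(obs):
    A=np.zeros((3,3));b=np.zeros(3);L=[ray(*o) for o in obs]
    for c,d in L: P=np.eye(3)-np.outer(d,d);A+=P;b+=P@c
    X=np.linalg.solve(A,b); return X,max(np.linalg.norm((np.eye(3)-np.outer(d,d))@(X-c)) for c,d in L)
def proj(f,X):
    fl=240/np.tan(np.radians(float(f["fovy"]))/2);p=f["R"]@X+f["t"];return p[:2]/p[2]*fl+[f["cx"],f["cy"]]
```

Run:
```python
from h import *
np.set_printoptions(precision=4,suppress=True)
S=np.load("pics/scene0.npz");D=np.load("pics/side0.npz")
s=lambda u,v:(S,280+u/2.5,205+v/2.5); d=lambda u,v:(D,270+(u-425)/2.5,200+v/2.5)
for n,a,b in [("mouth",(162,228),(613,215)),("lidL",(207,32),(576,22)),("lidR",(303,57),(684,22)),
 ("hL",(197,130),(577,128)),("hR",(279,159),(678,132)),("fTL",(145,186),(566,187)),("fTR",(237,212),(672,192)),("fBR",(228,280),(672,264)),
 ("hend",(62,450),(649,438)),("collar",(124,388),(661,362)),("tip",(200,297),(681,277))]:
    print(n,*tri([s(*a),d(*b)]))
for n,a,b,z in [("loupe",(104,185),(494,212),.015),("knop",(61,213),(470,248),.015),("cup",(79,355),(585,360),.022)]:
    print(n,plane(*s(*a),z),plane(*d(*b),z))
for a in [(317,124),(368,150),(327,188)]: print("plate s",plane(*s(*a),.008))
for a in [(716,118),(707,162)]: print("plate d",plane(*d(*a),.008))
# stems at z=.3: look for axis
print("stem feet", plane(S,253,330,.0),plane(D,262,345,0),plane(S,270,280,0),plane(D,240,297,0))
# red handle mask
for n,f in (("s",S),("d",D)):
    im=f["image"].astype(int);m=((im[...,0]>110)&(im[...,1]<60)&(im[...,2]<60)).astype(np.uint8)
    k,l,st,c=cv2.connectedComponentsWithStats(m); print(n,[(st[i].tolist(),c[i].round(1).tolist()) for i in range(1,k) if st[i][4]>60])
```

```text
mouth [0.4962 0.0761 0.0903] 0.001801859388952564
lidL [ 0.5676 -0.1183  0.2027] 0.0014632878878925082
lidR [ 0.4531 -0.1215  0.2098] 0.0016489651100512492
hL [ 0.5646 -0.1056  0.0807] 0.001005367348467914
hR [ 0.4527 -0.0907  0.0955] 0.0020487441082041925
fTL [0.5532 0.02   0.0823] 0.0019902903905305216
fTR [0.4491 0.0044 0.0818] 0.005344714535051639
fBR [0.4444 0.0204 0.0044] 0.003922093518965688
hend [0.4274 0.3348 0.0565] 0.003882238751290715
collar [0.4275 0.2439 0.055 ] 0.0003842207870914891
tip [0.4278 0.1105 0.0552] 0.005801477421808689
loupe [ 0.6412 -0.0301  0.015 ] [ 0.6398 -0.0209  0.015 ]
knop [0.6507 0.0404 0.015 ] [0.6476 0.0504 0.015 ]
cup [0.5026 0.209  0.022 ] [0.4982 0.2136 0.022 ]
plate s [ 0.4998 -0.3007  0.008 ]
plate s [ 0.4234 -0.2865  0.008 ]
plate s [ 0.4309 -0.1868  0.008 ]
plate d [ 0.4245 -0.2899  0.008 ]
plate d [ 0.4255 -0.1801  0.008 ]
stem feet [0.6718 0.2317 0.    ] [0.665  0.2207 0.    ] [ 0.7725  0.0471 -0.    ] [0.7821 0.0419 0.    ]
s [([364, 347, 7, 21, 67], [366.5, 357.1]), ([371, 352, 15, 20, 76], [378.5, 361.8]), ([301, 359, 29, 30, 291], [315.2, 373.2]), ([101, 395, 40, 19, 87], [121.4, 404.5])]
d [([355, 351, 12, 27, 196], [360.7, 363.9])]
```

Run:
```python
from h import *
S=np.load("pics/scene0.npz");D=np.load("pics/side0.npz")
for f,u,v in [(S,320,226),(S,345,235),(S,425,240),(D,225,240),(D,325,243)]: print(plane(f,u,v,0).round(3))
for z in(.1,.15,.2):print(z,plane(S,330,182,z).round(3),plane(S,425,195,z).round(3),plane(D,320,188,z).round(3))
```

```text
[ 0.832 -0.293  0.   ]
[ 0.729 -0.294  0.   ]
[ 0.493 -0.428  0.   ]
[ 0.943 -0.264  0.   ]
[ 0.619 -0.3    0.   ]
0.1 [ 0.889 -0.435  0.1  ] [ 0.562 -0.547  0.1  ] [ 0.678 -0.515  0.1  ]
0.15 [ 0.831 -0.347  0.15 ] [ 0.526 -0.451  0.15 ] [ 0.652 -0.39   0.15 ]
0.2 [ 0.772 -0.259  0.2  ] [ 0.49  -0.356  0.2  ] [ 0.625 -0.265  0.2  ]
```

>>> {"method": "jog_arm", "body": {
  "deltas": [0,0,-0.05,-0.144,0.0,0,0,0,-0.144,0,0,0,0,-0.144,0,0,0,0,-0.144,0,0,0,0,-0.144,0,0,0,0,-0.144,0,0,0,0,-0.144,0,0,0,0,-0.141,0]
}}

```text
clock: 0.95
ee_pos: [0.2763, -0.6157, 0.4541]
eef_rot: [0.705, 0.709, 0.0, -0.0]
contact_force: [0.6, 0.1, -0.5]
gripper_width: 0.0265
gripper_force: 0.0
```

>>> {"method": "jog_arm", "body": {
  "deltas": [0.04,0.027,0,0,0,0.04,0.027,0,0,0,0.04,0.027,0,0,0,0.04,0.027,0,0,0,0.04,0.027,0,0,0,0.04,0.027,0,0,0,0.04,0.027,0,0,0,0.04,0.027,0,0,0,0,0,0,0,0]
}}

```text
clock: 1.85
ee_pos: [0.4947, -0.2914, 0.4544]
eef_rot: [0.705, 0.709, 0.001, -0.001]
contact_force: [0.2, 0.4, -0.3]
gripper_width: 0.0
gripper_force: 0.0
```

Run:
```python
from cell import manip
import cv2,numpy as np
f=manip.grab_frame("wrist"); cv2.imwrite("pics/w1.png",f["image"][:,:,::-1]); np.savez("pics/w1.npz",**f)
```

```text
(no output)
```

View pics/w1.png

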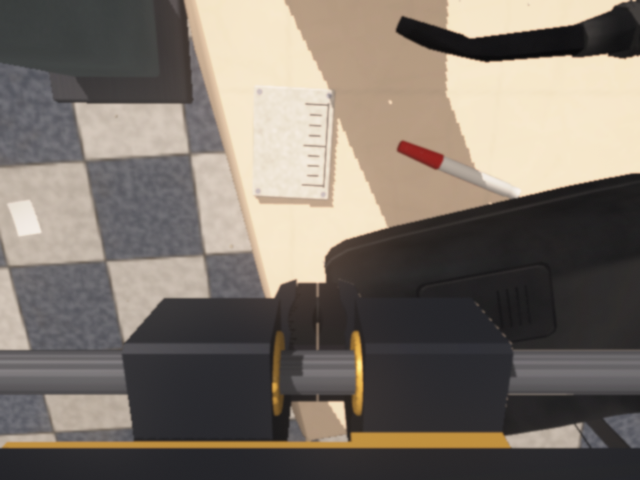

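The wrist view shows the plate with corners at (255,87), (334,92), (328,199) and (254,195). The black case is at lower right. Next I go behind the lid.

Run:
```python
from h import *
W=np.load("pics/w1.npz")
P=np.array([plane(W,u,v,.008) for u,v in [(255,87),(334,92),(328,199),(254,195)]]);print(P.round(4),P.mean(0).round(4))
```

```text
[[ 0.435  -0.1914  0.008 ]
 [ 0.512  -0.1956  0.008 ]
 [ 0.5075 -0.3016  0.008 ]
 [ 0.4303 -0.2977  0.008 ]] [ 0.4712 -0.2466  0.008 ]
```

>>> {"method": "jog_arm", "body": {
  "deltas": [0.04,0.013,0,0,0,0.04,0,0.02,0,0,0.01,0,0.045,0,0,0,0,0.048,0,0,0.02,0,0,0,0,0.02,0,0,0,0,0.01,0,0,0,0,0,0,0,0,0]
}}

```text
clock: 2.7
ee_pos: [0.5051, -0.1559, 0.3418]
eef_rot: [0.707, 0.707, -0.0, 0.0]
contact_force: [0.3, 0.4, 0.7]
gripper_width: 0.0005
gripper_force: 0.0
```

>>> {"method": "jog_arm", "body": {
  "deltas": [0.015,0,0,0,0,0.015,0,0,0,0,0.01,0,0,0,0,0.01,0,0,0,0,0,0,0,0,0]
}}

```text
clock: 3.2
ee_pos: [0.5053, -0.1045, 0.3419]
eef_rot: [0.707, 0.708, 0.0, -0.0]
contact_force: [0.3, 0.3, -0.3]
gripper_width: 0.0002
gripper_force: 0.0
```

>>> {"method": "jog_arm", "body": {
  "deltas": [0.01,0,0.001,0,0,0.008,0,0.003,0,0,0.008,0,0.003,0,0,0.008,0,0.004,0,0,0.007,0,0.005,0,0,0,0,0,0,0]
}}

```text
clock: 3.8
ee_pos: [0.5051, -0.0637, 0.3246]
eef_rot: [0.707, 0.707, -0.0, -0.001]
contact_force: [0.9, -0.4, -0.0]
gripper_width: 0.0002
gripper_force: 0.1
```

Run:
```python
from cell import manip
import cv2,numpy as np
r=lambda i:cv2.resize(i,None,fx=2.5,fy=2.5,interpolation=cv2.INTER_CUBIC)
a=manip.grab_frame("scene")["image"][170:350,300:450,::-1];b=manip.grab_frame("side")["image"][170:350,270:420,::-1]
cv2.imwrite("pics/c2.png",cv2.hconcat([r(a),r(b)]))
```

```text
(no output)
```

View pics/c2.png

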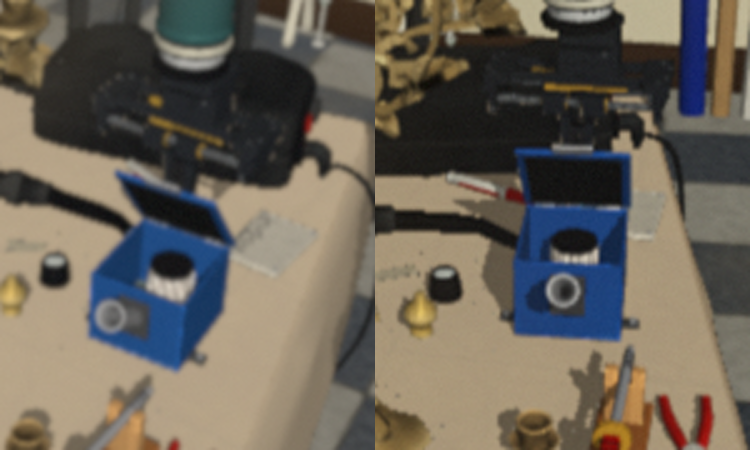

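The lid is about half closed, with the fingers behind it at its free edge, so I continue the arc.

>>> {"method": "jog_arm", "body": {
  "deltas": [0.008,0,0.006,0,0,0.007,0,0.007,0,0,0.006,0,0.007,0,0,0.005,0,0.008,0,0,0.004,0,0.008,0,0,0.003,0,0.008,0,0,0.002,0,0.008,0,0,0,0,0.006,0,0,0,0,0,0,0]
}}

```text
clock: 4.8
ee_pos: [0.505, -0.0298, 0.2665]
eef_rot: [0.707, 0.707, -0.001, -0.001]
contact_force: [0.7, 0.9, -0.2]
gripper_width: 0.0006
gripper_force: 0.0
```

>>> {"method": "jog_arm", "body": {
  "deltas": [0,0,0.003,0,0,0,0,0.002,0,0,0,0,0,0,0]
}}

```text
clock: 5.1
ee_pos: [0.5056, -0.03, 0.2634]
eef_rot: [0.707, 0.707, 0.0, 0.0]
contact_force: [-3.1, 0.8, 3.7]
gripper_width: 0.0007
gripper_force: 2.0
```

>>> {"method": "jog_arm", "body": {
  "deltas": [0,0,0.002,0,0,0,0,0.002,0,0,0,0,0,0,0]
}}

```text
clock: 5.4
ee_pos: [0.5058, -0.03, 0.2631]
eef_rot: [0.707, 0.707, -0.0, -0.0]
contact_force: [-12.3, 2.5, 28.8]
gripper_width: 0.0008
gripper_force: 14.7
```

>>> {"method": "jog_arm", "body": {
  "deltas": [0,0,0.002,0,0,0,0,0.001,0,0,0,0,0,0,0]
}}

```text
clock: 5.7
ee_pos: [0.5059, -0.03, 0.2629]
eef_rot: [0.707, 0.707, -0.0, -0.0]
contact_force: [-21.4, 3.6, 48.4]
gripper_width: 0.0007
gripper_force: 24.0
```

>>> {"method": "jog_arm", "body": {
  "deltas": [0,0,-0.02,0,0.0,0,0,-0.05,0,0,0,-0.01,-0.05,0,0,0.02,-0.02,-0.05,0,0.08,0.02,-0.005,-0.04,0,0.08,0,0,0,0,0.08,0,0,0,0,0.08],
  "grip_force": 10
}}

```text
clock: 6.4
ee_pos: [0.4733, 0.0077, 0.4596]
eef_rot: [0.707, 0.707, 0.001, 0.002]
contact_force: [0.5, -0.3, -0.4]
gripper_width: 0.0306
gripper_force: 0.0
```

Run:
```python
from cell import manip
import cv2,numpy as np
f=manip.grab_frame("wrist"); cv2.imwrite("pics/w2.png",f["image"][:,:,::-1]); np.savez("pics/w2.npz",**f)
```

>>> {"method": "jog_arm", "body": {
  "deltas": [0.04,-0.01,0,0,0.08,0.04,-0.01,0,0,0.08,0.04,-0.01,0,0,0.08,0.03,-0.01,0,0,0.08,0,0,0,0,0.08,0,0,0,0,0.08]
}}

```text
clock: 7.05
ee_pos: [0.433, 0.1575, 0.4561]
eef_rot: [0.707, 0.708, -0.002, -0.0]
contact_force: [0.1, -0.4, -0.4]
gripper_width: 0.0795
gripper_force: 0.0
```

Run:
```python
from cell import manip
import cv2,numpy as np
f=manip.grab_frame("wrist"); cv2.imwrite("pics/w3.png",f["image"][:,:,::-1]); np.savez("pics/w3.npz",**f)
a=cv2.imread("pics/w2.png")[0:400,100:500]; b=f["image"][0:400,100:500,::-1]
cv2.imwrite("pics/w23.png",cv2.hconcat([a,b]))
```

```text
(no output)
```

View pics/w23.png

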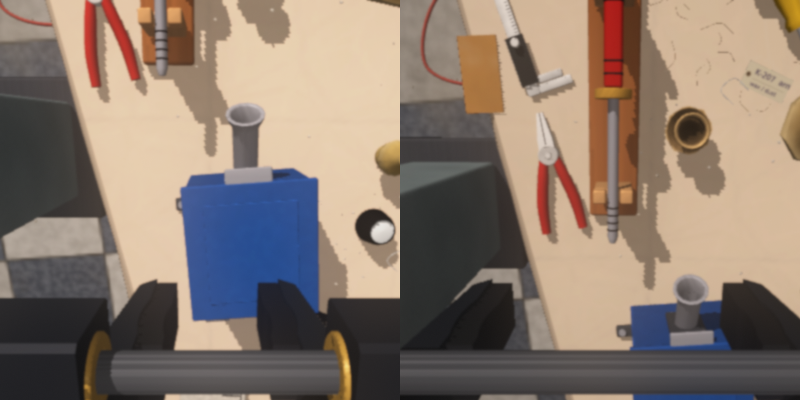

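Lid is shut. In the w2 half the mouth is at (246,114), and the lid corners are (182,190), (318,179), (193,320) and (318,312). In the w3 half the mouth is at (690,290), the rod tip at (612,241) and the collar at (614,93).

Run:
```python
from h import *
np.set_printoptions(precision=4,suppress=True)
S=np.load("pics/scene0.npz");D=np.load("pics/side0.npz");A=np.load("pics/w2.npz");B=np.load("pics/w3.npz")
s=lambda u,v:(S,280+u/2.5,205+v/2.5); d=lambda u,v:(D,270+(u-425)/2.5,200+v/2.5)
a=lambda u,v:(A,u+100,v); b=lambda u,v:(B,u-300,v)
print("mouth",tri([s(162,228),d(613,215),a(246,114),b(690,290)]),plane(*a(246,114),.095),plane(*b(690,290),.095))
print("lid",*[plane(*a(*p),.097) for p in [(182,190),(318,179),(193,320),(318,312)]])
print("tip",plane(*b(612,241),.06),plane(*a(162,72),.06),"collar",plane(*b(614,93),.06))
# red handle axis in w3
im=B["image"].astype(int);m=((im[...,0]>110)&(im[...,1]<60)&(im[...,2]<60)).astype(np.uint8); m[:, :290]=0;m[:,340:]=0
for r in (0,10,20,30,40,80): 
    c=np.where(m[r])[0]; 
    if len(c): print(r,c.min(),c.max(),plane(B,c.mean(),r,.068))
# tube axis silhouettes: print grays rows
g=cv2.cvtColor(A["image"],cv2.COLOR_RGB2GRAY)
for r in (114,160):print(r,g[r,315:380:3].tolist())
g=cv2.cvtColor(B["image"],cv2.COLOR_RGB2GRAY)
for r in (115,140,170,):print(r,g[r,295:335:2].tolist())
for c in (390,):print(g[268:315:2,c].tolist())
for r in (286,290,):print(r,g[r,365:415:2].tolist())
```

```text
mouth (array([0.4968, 0.079 , 0.0925]), np.float64(0.0027237220213129592)) [0.4986 0.0803 0.095 ] [0.4974 0.0794 0.095 ]
lid [0.4462 0.0193 0.097 ] [0.5592 0.0284 0.097 ] [ 0.4535 -0.1     0.097 ] [ 0.567  -0.0923  0.097 ]
tip [0.4277 0.1144 0.06  ] [0.4283 0.1154 0.06  ] collar [0.4298 0.2473 0.06  ]
0 308 318 [0.4291 0.3171 0.068 ]
10 304 321 [0.4287 0.3099 0.068 ]
20 303 321 [0.4283 0.3027 0.068 ]
30 304 321 [0.4287 0.2953 0.068 ]
40 304 321 [0.4287 0.2878 0.068 ]
80 304 322 [0.429  0.2571 0.068 ]
114 [135, 135, 135, 141, 174, 126, 104, 108, 113, 114, 122, 133, 134, 138, 143, 159, 179, 207, 212, 212, 212, 212]
160 [207, 207, 207, 207, 206, 206, 149, 106, 106, 103, 96, 93, 89, 87, 127, 206, 208, 208, 208, 209, 209, 208]
115 [108, 106, 105, 103, 101, 99, 109, 130, 140, 137, 116, 86, 92, 103, 101, 99, 98, 98, 96, 95]
140 [109, 107, 105, 105, 103, 101, 112, 132, 141, 136, 117, 91, 95, 103, 101, 94, 75, 66, 65, 66]
170 [108, 107, 105, 104, 103, 102, 115, 136, 141, 134, 112, 91, 102, 105, 101, 98, 97, 96, 95, 97]
[190, 189, 187, 169, 158, 139, 125, 118, 112, 105, 99, 96, 93, 96, 97, 97, 107, 147, 130, 81, 78, 77, 79, 79]
286 [185, 185, 185, 184, 172, 151, 111, 95, 94, 94, 97, 96, 101, 109, 114, 116, 119, 124, 130, 141, 159, 164, 182, 185, 186]
290 [185, 185, 185, 183, 169, 147, 103, 84, 82, 83, 86, 88, 93, 99, 106, 110, 112, 114, 117, 127, 150, 158, 180, 185, 185]
```

>>> {"method": "jog_arm", "body": {
  "deltas": [0.045,-0.004,0,0,0.08,0.045,0,0,0,0.08,0.0395,0,0.03,0,0.08,0.01,0,0.05,0,0.08,0,0,0.05,0,0.08,0,0,0.05,0,0.08,0,0,0.04,0,0.08,0,0,0.029,0,0.08,0,0,0,0,0.08]
}}

```text
clock: 8.0
ee_pos: [0.4273, 0.2938, 0.2048]
eef_rot: [0.708, 0.706, -0.006, -0.001]
contact_force: [0.2, -0.5, 0.0]
gripper_width: 0.0803
gripper_force: 0.0
```

>>> {"method": "jog_arm", "body": {
  "deltas": [0.003,0.001,-0.002,0,0.05,0,0,0,0,0.03,0,0,0,0,0,0,0,0,0,0,0,0,0,0,0,0,0,0,0,0,0,0,0,0,0],
  "grip_force": 20
}}

```text
clock: 8.7
ee_pos: [0.4301, 0.2999, 0.2125]
eef_rot: [0.707, 0.707, 0.0, 0.0]
contact_force: [0.7, 0.3, 0.6]
gripper_width: 0.0263
gripper_force: 0.0
```

>>> {"method": "jog_arm", "body": {
  "deltas": [0,0,-0.02,0,0,0,0,-0.03,0,0,0,0,-0.04,0,0,0,0,-0.04,0,0,0,0,0,0,0]
}}

```text
clock: 9.2
ee_pos: [0.4322, 0.3013, 0.349]
eef_rot: [0.707, 0.707, 0.006, 0.001]
contact_force: [1.1, 0.6, -0.1]
gripper_width: 0.0004
gripper_force: 0.0
```

Run:
```python
from cell import manip
import cv2,numpy as np
r=lambda i:cv2.resize(i,None,fx=2.5,fy=2.5,interpolation=cv2.INTER_CUBIC)
A=manip.grab_frame("scene");B=manip.grab_frame("side");np.savez("pics/s3.npz",**A);np.savez("pics/d3.npz",**B)
a=A["image"][200:420,270:430,::-1];b=B["image"][200:420,270:430,::-1]
cv2.imwrite("pics/c3.png",cv2.hconcat([r(a),r(b)]))
```

```text
(no output)
```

View pics/c3.png

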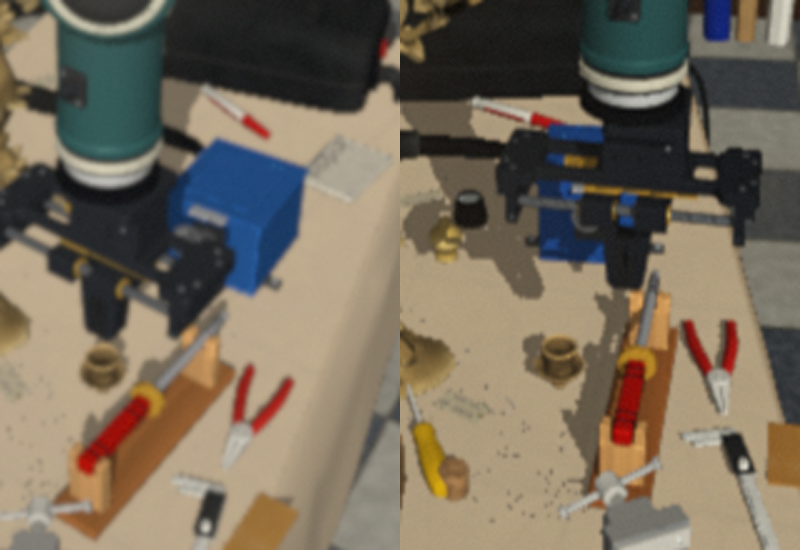

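I lifted before the fingers had closed, and the rod still lies undisturbed in its rest. I reopen and redo the grasp.

>>> {"method": "jog_arm", "body": {
  "deltas": [0,0,0,0,0.06,0,0,0,0,0.06,0,0,0,0,0.06,0,0,0,0,0.06,0,0,0,0,0.06,0,0,0,0,0.06,0,0,0,0,0.06]
}}

```text
clock: 10.0
ee_pos: [0.4302, 0.2999, 0.3422]
eef_rot: [0.707, 0.707, -0.0, -0.0]
contact_force: [0.2, -1.0, -0.4]
gripper_width: 0.0545
gripper_force: 0.0
```

>>> {"method": "jog_arm", "body": {
  "deltas": [-0.002,-0.001,0.03,0,0.06,0,0,0.04,0,0.06,0,0,0.04,0,0.06,0,0,0.025,0,0.06,0,0,0,0,0.06,0,0,0,0,0.06]
}}

```text
clock: 10.6
ee_pos: [0.4293, 0.2979, 0.2074]
eef_rot: [0.707, 0.707, -0.0, -0.0]
contact_force: [-0.0, 0.3, 0.6]
gripper_width: 0.0602
gripper_force: 0.0
```

>>> {"method": "jog_arm", "body": {
  "deltas": [0,0,0,0,0,0,0,0,0,0,0,0,0,0,0,0,0,0,0,0,0,0,0,0,0,0,0,0,0,0,0,0,0,0,0,0,0,0,0,0],
  "grip_force": 20
}}

```text
clock: 11.4
ee_pos: [0.4292, 0.2979, 0.2075]
eef_rot: [0.707, 0.707, 0.0, -0.0]
contact_force: [-0.9, -0.3, 2.9]
gripper_width: 0.0154
gripper_force: 20.0
```

>>> {"method": "jog_arm", "body": {
  "deltas": [0,0,-0.01,0,0,0,0,-0.02,0,0,0,0,-0.02,0,0,0,0,-0.02,0,0,0,0,-0.02,0,0,-0.002,0.02,0,0,0,-0.002,0.02,0,0,0,-0.002,0.014,0,0,0,0,0,0,-0.034,0,0,0,0,-0.034,0,0,0,0,0,0,0,0,0,0,0]
}}

```text
clock: 12.6
ee_pos: [0.483, 0.2917, 0.2969]
eef_rot: [0.683, 0.73, -0.0, -0.0]
contact_force: [0.6, 0.4, -0.3]
gripper_width: 0.0158
gripper_force: 20.0
```

Add to h.py:
```python
def rod(tag):
    from cell import manip
    A=manip.grab_frame("scene");B=manip.grab_frame("side")
    r=lambda i:cv2.resize(i,None,fx=2.5,fy=2.5,interpolation=cv2.INTER_CUBIC)
    cv2.imwrite(f"pics/{tag}.png",cv2.hconcat([r(A["image"][190:400,270:430,::-1]),r(B["image"][190:400,270:430,::-1])]))
    np.savez(f"pics/{tag}s.npz",**A);np.savez(f"pics/{tag}d.npz",**B)
```

```bash
python3 -c "
from h import *
rod('c4')"
```

```text
(no output)
```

View pics/c4.png

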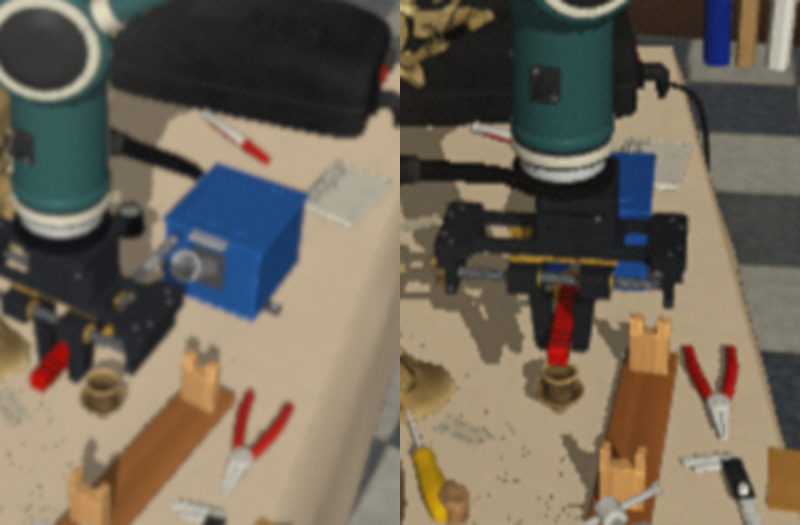

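The rod is held, with its tip at crop (177,237) and its handle end at (42,378). I check the tilt.

```bash
python3 -c "
from h import *
S=np.load('pics/c4s.npz');D=np.load('pics/c4d.npz')
g=np.array([.483,.2917,.15]);h=np.array([.068,-.998,0])
for a in (-.2,-.1,0,.1,.2,.4):
    d=h*np.cos(a)-np.array([0,0,np.sin(a)])
    print(a,[( (proj(F,g+k*d)-o)*2.5).round(0).tolist() for k in(.183,-.046) for F,o in((S,[270,190]),(D,[270,190]))])
"
```

```text
-0.2 [[171.0, 209.0], [183.0, 170.0], [34.0, 394.0], [155.0, 366.0]]
-0.1 [[172.0, 223.0], [183.0, 186.0], [33.0, 391.0], [155.0, 362.0]]
0 [[172.0, 237.0], [183.0, 202.0], [33.0, 387.0], [154.0, 357.0]]
0.1 [[171.0, 253.0], [183.0, 220.0], [33.0, 383.0], [154.0, 352.0]]
0.2 [[169.0, 269.0], [182.0, 238.0], [33.0, 378.0], [155.0, 347.0]]
0.4 [[162.0, 302.0], [181.0, 276.0], [35.0, 368.0], [155.0, 335.0]]
```

>>> {"method": "jog_arm", "body": {
  "deltas": [0,0,0.02,0,0,0,0,0.02,0,0,0,0,0.016,0,0,-0.015,0,0,0,0,-0.013,0,0,0,0,0,0,0,0,0,0,0,0,0,0]
}}

```text
clock: 13.4
ee_pos: [0.4857, 0.2635, 0.2425]
eef_rot: [0.683, 0.73, 0.001, 0.0]
contact_force: [-0.4, -0.8, -0.5]
gripper_width: 0.0156
gripper_force: 20.0
```

>>> {"method": "jog_arm", "body": {
  "deltas": [-0.005,0,0,0,0,-0.004,0,0,0,0,0,0,0,0,0,0,0,0,0,0],
  "grip_force": 10
}}

```text
clock: 13.8
ee_pos: [0.4857, 0.255, 0.2414]
eef_rot: [0.683, 0.731, 0.0, -0.0]
contact_force: [0.8, -0.2, -0.8]
gripper_width: 0.016
gripper_force: 10.0
```

>>> {"method": "jog_arm", "body": {
  "deltas": [-0.003,0,0,0,0,-0.002,0,0,0,0,0,0,0,0,0,0,0,0,0,0]
}}

```text
clock: 14.2
ee_pos: [0.4861, 0.2508, 0.2415]
eef_rot: [0.683, 0.731, 0.001, -0.0]
contact_force: [-0.5, 5.5, -1.3]
gripper_width: 0.0156
gripper_force: 10.0
```

>>> {"method": "jog_arm", "body": {
  "deltas": [-0.003,0,0,0,0,-0.001,0,0,0,0,0,0,0,0,0,0,0,0,0,0]
}}

```text
clock: 14.6
ee_pos: [0.4868, 0.2489, 0.2425]
eef_rot: [0.683, 0.73, 0.004, -0.002]
contact_force: [-1.2, 15.0, -0.9]
gripper_width: 0.0161
gripper_force: 10.0
```

>>> {"method": "jog_arm", "body": {
  "deltas": [0,0,-0.009,0,0,-0.001,0,-0.009,0,0,0,0,0,0,0,0,0,0,0,0],
  "grip_force": 8
}}

```text
clock: 15.0
ee_pos: [0.4867, 0.2468, 0.2605]
eef_rot: [0.683, 0.73, 0.003, -0.001]
contact_force: [-1.6, 10.2, -0.3]
gripper_width: 0.0155
gripper_force: 8.0
```

>>> {"method": "jog_arm", "body": {
  "deltas": [-0.001,0,-0.009,0,0,-0.002,0,-0.009,0,0,0,0,0,0,0,0,0,0,0,0],
  "grip_force": 8
}}

```text
clock: 15.4
ee_pos: [0.4869, 0.2434, 0.2785]
eef_rot: [0.683, 0.73, 0.002, -0.001]
contact_force: [-1.1, 8.2, -0.8]
gripper_width: 0.016
gripper_force: 8.0
```

```bash
python3 -c "
from h import *
rod('c5')"
```

```text
(no output)
```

View pics/c5.png

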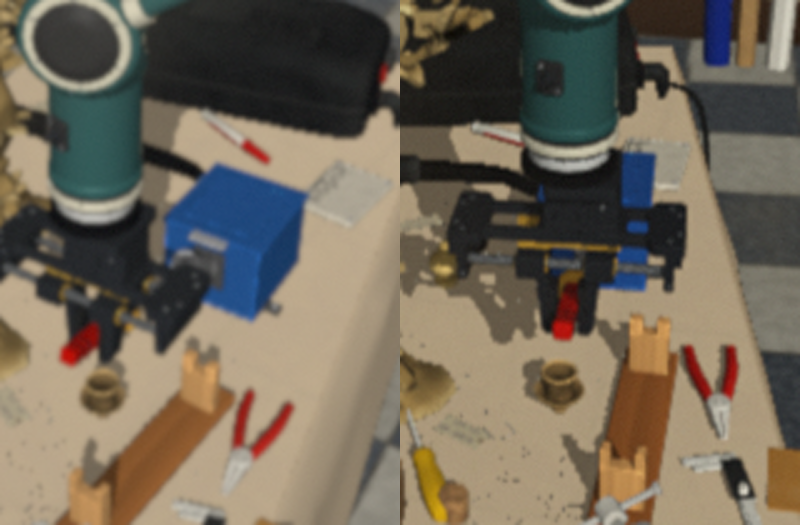

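The handle end is now at about (75,355) in the scene half and (565,330) in the side half. I estimate the tilt.

Add to h.py:
```python
def tilt(tag,g,h):
    S=np.load(f'pics/{tag}s.npz');D=np.load(f'pics/{tag}d.npz')
    for n,F in(('s',S),('d',D)):
        im=F['image'].astype(int);m=((im[...,0]>110)&(im[...,1]<60)&(im[...,2]<60)).astype(np.uint8);m[:190]=0;m[360:]=0;m[:,:270]=0;m[:,362 if n=='s' else 355:]=0
        k,l,st,c=cv2.connectedComponentsWithStats(m);i=1+st[1:,4].argmax();print(n,'red',st[i].tolist(),c[i].round(1))
        for a in np.arange(0,.75,.1):
            d=h*np.cos(a)-np.array([0,0,np.sin(a)]);u=h*np.sin(a)+np.array([0,0,np.cos(a)]);x=np.cross(d,u)
            C=np.array([proj(F,np.array(g)-.046*d+i*u*.008+j*x*.008) for i in(1,-1) for j in(1,-1)])
            print(round(a,1),'end box',C.min(0).round(1),C.max(0).round(1))
```

```bash
python3 -c "
from h import *
tilt('c4',[.483,.2917,.150],np.array([.068,-.998,0]))
tilt('c5',[.4869,.2434,.1315],np.array([.068,-.998,0]))"
```

```text
s red [283, 327, 14, 19, 145] [290.  336.3]
0.0 end box [279.8 340.4] [286.5 349.2]
0.1 end box [279.8 338.5] [286.5 347.7]
0.2 end box [279.7 336.4] [286.9 346.1]
0.3 end box [279.7 334.3] [287.4 344.3]
0.4 end box [279.9 332.1] [288.  342.4]
0.5 end box [280.2 330. ] [288.7 340.4]
0.6 end box [280.6 327.8] [289.5 338.3]
0.7 end box [281.1 325.6] [290.5 336.1]
d red [329, 312, 10, 25, 152] [333.6 325.4]
0.0 end box [327.6 329.1] [336.  336.5]
0.1 end box [327.6 326.8] [336.1 334.7]
0.2 end box [327.5 324.4] [336.1 332.8]
0.3 end box [327.5 322. ] [336.2 330.7]
0.4 end box [327.6 319.5] [336.4 328.4]
0.5 end box [327.6 317. ] [336.5 326.1]
0.6 end box [327.7 314.5] [336.7 323.7]
0.7 end box [327.8 312. ] [336.9 321.2]
s red [295, 320, 14, 15, 112] [302.  327.9]
0.0 end box [293.2 332.5] [299.6 340.8]
0.1 end box [293.2 330.6] [299.8 339.4]
0.2 end box [293.1 328.7] [300.1 337.9]
0.3 end box [293.2 326.7] [300.6 336.2]
0.4 end box [293.3 324.6] [301.2 334.3]
0.5 end box [293.6 322.5] [301.9 332.4]
0.6 end box [294.1 320.4] [302.7 330.4]
0.7 end box [294.6 318.3] [303.6 328.3]
d red [331, 317, 8, 9, 57] [334.7 321.2]
0.0 end box [330.3 321.7] [338.3 328.7]
0.1 end box [330.3 319.5] [338.3 327. ]
0.2 end box [330.2 317.2] [338.4 325.2]
0.3 end box [330.3 314.9] [338.5 323.2]
0.4 end box [330.3 312.5] [338.6 321. ]
0.5 end box [330.4 310.1] [338.8 318.8]
0.6 end box [330.4 307.8] [338.9 316.5]
0.7 end box [330.6 305.5] [339.1 314.1]
```

>>> {"method": "jog_arm", "body": {
  "deltas": [-0.003,0,-0.009,0,0,-0.002,0,-0.009,0,0,0,0,0,0,0,0,0,0,0,0]
}}

```text
clock: 15.9
ee_pos: [0.4868, 0.2368, 0.2952]
eef_rot: [0.682, 0.731, -0.0, 0.0]
contact_force: [0.5, 1.3, -1.5]
gripper_width: 0.0156
gripper_force: 8.0
```

>>> {"method": "jog_arm", "body": {
  "deltas": [-0.003,0,-0.009,0,0,-0.003,0,-0.008,0,0,0,0,0,0,0,0,0,0,0,0]
}}

```text
clock: 16.3
ee_pos: [0.4875, 0.2307, 0.3126]
eef_rot: [0.683, 0.731, 0.0, 0.0]
contact_force: [0.6, 0.3, -1.0]
gripper_width: 0.0159
gripper_force: 8.0
```

>>> {"method": "jog_arm", "body": {
  "deltas": [-0.004,0,-0.008,0,0,-0.004,0,-0.008,0,0,0,0,0,0,0,0,0,0,0,0]
}}

```text
clock: 16.7
ee_pos: [0.488, 0.2229, 0.3288]
eef_rot: [0.683, 0.731, 0.001, 0.0]
contact_force: [0.3, -0.4, -2.1]
gripper_width: 0.0158
gripper_force: 8.0
```

>>> {"method": "jog_arm", "body": {
  "deltas": [-0.005,0,-0.009,0,0,-0.005,0,-0.008,0,0,0,0,0,0,0,0,0,0,0,0]
}}

```text
clock: 17.1
ee_pos: [0.4887, 0.2129, 0.3458]
eef_rot: [0.683, 0.731, 0.0, 0.0]
contact_force: [-0.8, -0.2, -1.3]
gripper_width: 0.016
gripper_force: 8.0
```

```bash
python3 -c "
from h import *
rod('c6');tilt('c6',[.4887,.2129,.1988],np.array([.068,-.998,0]))"
```

```text
s red [305, 287, 8, 9, 54] [308.2 291.3]
0.0 end box [300.9 300.1] [307.4 308.7]
0.1 end box [300.8 298.2] [307.6 307.1]
0.2 end box [300.8 296.2] [308.  305.5]
0.3 end box [300.8 294.1] [308.5 303.6]
0.4 end box [301.  291.9] [309.1 301.7]
0.5 end box [301.3 289.8] [309.8 299.7]
0.6 end box [301.8 287.7] [310.6 297.6]
0.7 end box [302.3 285.6] [311.5 295.5]
d red [334, 271, 8, 9, 62] [337.3 275.3]
0.0 end box [332.  284.7] [340. 292.]
0.1 end box [332.  282.5] [340.1 290.2]
0.2 end box [332.  280.2] [340.2 288.2]
0.3 end box [332.  277.8] [340.3 286.2]
0.4 end box [332.  275.5] [340.4 284. ]
0.5 end box [332.1 273.1] [340.5 281.7]
0.6 end box [332.2 270.8] [340.7 279.4]
0.7 end box [332.3 268.5] [340.9 277. ]
```

View pics/c6.png

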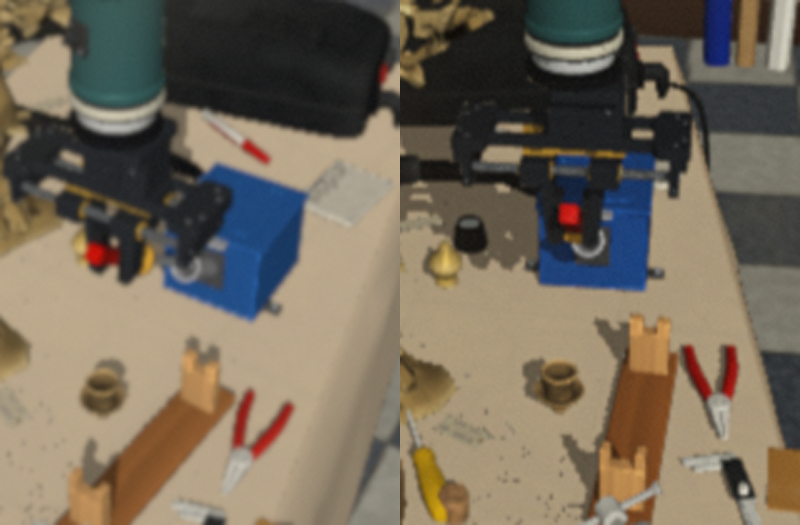

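The rod is tilted about 0.6 to 0.65 rad with its tip in the funnel; the handle end is at (95,253) in the scene half and (568,213) in the side half. That used the last of my picture views (11, one over the limit of 10), so from here I work from numbers only. Next I slide it in along the tube.

>>> {"method": "jog_arm", "body": {
  "deltas": [-0.002,0,0.005,0,0,-0.004,0,0.005,0,0,-0.005,0,0.004,0,0,0,0,0,0,0,0,0,0,0,0],
  "grip_force": 12
}}

```text
clock: 17.7
ee_pos: [0.4892, 0.2017, 0.3308]
eef_rot: [0.683, 0.731, -0.0, -0.0]
contact_force: [0.6, -0.6, -1.6]
gripper_width: 0.0159
gripper_force: 12.0
```

>>> {"method": "jog_arm", "body": {
  "deltas": [-0.008,0,0.006,0,0,-0.008,0,0.006,0,0,0,0,0,0,0,0,0,0,0,0]
}}

```text
clock: 18.1
ee_pos: [0.4902, 0.1856, 0.3188]
eef_rot: [0.683, 0.73, -0.0, -0.0]
contact_force: [-1.4, -1.1, -1.1]
gripper_width: 0.0159
gripper_force: 12.0
```

>>> {"method": "jog_arm", "body": {
  "deltas": [-0.008,0,0.006,0,0,-0.008,0,0.006,0,0,-0.008,0,0.006,0,0,0,0,0,0,0,0,0,0,0,0]
}}

```text
clock: 18.6
ee_pos: [0.4918, 0.1617, 0.3008]
eef_rot: [0.683, 0.73, -0.0, -0.0]
contact_force: [-0.3, -0.4, -0.1]
gripper_width: 0.016
gripper_force: 12.0
```

>>> {"method": "jog_arm", "body": {
  "deltas": [-0.008,0,0.006,0,0,-0.008,0,0.006,0,0,-0.008,0,0.006,0,0,0,0,0,0,0,0,0,0,0,0]
}}

```text
clock: 19.1
ee_pos: [0.4935, 0.1377, 0.2828]
eef_rot: [0.683, 0.73, -0.0, -0.0]
contact_force: [-0.0, -0.4, -0.9]
gripper_width: 0.0156
gripper_force: 12.0
```

>>> {"method": "jog_arm", "body": {
  "deltas": [-0.006,0,0.004,0,0,-0.006,0,0.004,0,0,0,0,0,0,0,0,0,0,0,0],
  "grip_force": 25
}}

```text
clock: 19.5
ee_pos: [0.4943, 0.126, 0.275]
eef_rot: [0.683, 0.731, -0.0, -0.0]
contact_force: [0.4, -0.9, -0.8]
gripper_width: 0.0155
gripper_force: 25.0
```

>>> {"method": "jog_arm", "body": {
  "deltas": [-0.003,0,0.002,0,0,0,0,0,0,0,0,0,0,0,0]
}}

```text
clock: 19.8
ee_pos: [0.4948, 0.1236, 0.2735]
eef_rot: [0.683, 0.731, 0.0, 0.0]
contact_force: [0.0, 1.7, 0.7]
gripper_width: 0.0157
gripper_force: 25.0
```

>>> {"method": "jog_arm", "body": {
  "deltas": [-0.0025,0,0.0015,0,0,0,0,0,0,0,0,0,0,0,0]
}}

```text
clock: 20.1
ee_pos: [0.495, 0.1228, 0.2731]
eef_rot: [0.683, 0.73, 0.002, -0.001]
contact_force: [-3.5, 11.0, 5.7]
gripper_width: 0.0155
gripper_force: 25.0
```

>>> {"method": "jog_arm", "body": {
  "deltas": [-0.0015,0,0.001,0,0,0,0,0,0,0,0,0,0,0,0,0,0,0,0,0],
  "grip_force": 30
}}

```text
clock: 20.5
ee_pos: [0.4951, 0.1224, 0.2728]
eef_rot: [0.683, 0.73, 0.003, -0.002]
contact_force: [-5.3, 16.7, 10.2]
gripper_width: 0.0157
gripper_force: 30.0
```

>>> {"method": "jog_arm", "body": {
  "deltas": [0.008,0,-0.006,0,0,0.008,0,-0.006,0,0,0.008,0,-0.006,0,0,0.008,0,-0.006,0,0,0.016,0,-0.011,0,0,0.016,0,-0.011,0,0,0.016,0,-0.012,0,0,0,0,0,0,0,0,0,0,0,0]
}}

```text
clock: 21.4
ee_pos: [0.4895, 0.1996, 0.3291]
eef_rot: [0.682, 0.731, 0.0, 0.0]
contact_force: [-1.6, -0.3, -0.6]
gripper_width: 0.0158
gripper_force: 30.0
```

>>> {"method": "jog_arm", "body": {
  "deltas": [0.016,0,-0.012,0,0,0.016,0,-0.011,0,0,0.016,0,-0.012,0,0,0.016,0,-0.011,0,0,0.016,0,-0.012,0,0,0,0,0,0,0,0,0,0,0,0,0,0,0,0,0]
}}

```text
clock: 22.2
ee_pos: [0.4837, 0.2786, 0.386]
eef_rot: [0.683, 0.731, -0.001, -0.0]
contact_force: [-0.1, 0.1, -1.0]
gripper_width: 0.0157
gripper_force: 30.0
```

```bash
python3 -c "
from h import *
rod('c7');from cell import manip
o=manip.get_obs();p=o['ee_pos'];print(p);tilt('c7',p-[0,0,.147],np.array([.068,-.998,0]))"
```

```text
[0.48379363 0.27826184 0.38579979]
s red [286, 289, 11, 10, 67] [290.3 293.8]
0.0 end box [282.1 303. ] [289.2 312.2]
0.1 end box [282.2 300.9] [289.2 310.6]
0.2 end box [282.1 298.7] [289.6 308.8]
0.3 end box [282.1 296.5] [290.1 306.8]
0.4 end box [282.3 294.2] [290.8 304.8]
0.5 end box [282.6 291.9] [291.5 302.6]
0.6 end box [283.  289.6] [292.4 300.4]
0.7 end box [283.6 287.4] [293.4 298.1]
d red [330, 271, 9, 9, 71] [333.8 275.2]
0.0 end box [328.1 285.3] [336.8 293.2]
0.1 end box [328.1 282.9] [336.9 291.3]
0.2 end box [328.1 280.4] [337.  289.2]
0.3 end box [328.1 277.9] [337.1 286.9]
0.4 end box [328.1 275.3] [337.2 284.5]
0.5 end box [328.2 272.8] [337.4 282.1]
0.6 end box [328.3 270.3] [337.5 279.5]
0.7 end box [328.4 267.8] [337.7 277. ]
```

>>> {"method": "jog_arm", "body": {
  "deltas": [0,0,-0.005,-0.1,0,0,0,0,-0.1,0,-0.023,-0.016,0,0,0,-0.023,-0.016,0,0,0,-0.023,-0.017,0,0,0,-0.023,-0.017,0,0,0,-0.023,-0.016,0,0,0,0,0,0.01,0,0,0,0,0,0,0,0,0,0,0,0]
}}

```text
clock: 23.3
ee_pos: [0.4354, 0.1465, 0.3811]
eef_rot: [0.606, 0.795, -0.0, -0.0]
contact_force: [-0.6, 0.2, -1.8]
gripper_width: 0.0155
gripper_force: 30.0
```

>>> {"method": "jog_arm", "body": {
  "deltas": [0,0,0.01,0,0,0,0,0.01,0,0,0,0,0.005,0,0,0,0,0,0,0],
  "grip_force": 12
}}

```text
clock: 23.7
ee_pos: [0.4349, 0.1465, 0.3551]
eef_rot: [0.606, 0.795, -0.001, -0.001]
contact_force: [-0.2, 0.2, -1.2]
gripper_width: 0.016
gripper_force: 12.0
```

>>> {"method": "jog_arm", "body": {
  "deltas": [0.001,0,0.005,0,0,0.002,0,0.005,0,0,0.002,0,0.005,0,0,0,0,0,0,0],
  "grip_force": 10
}}

```text
clock: 24.1
ee_pos: [0.4338, 0.1513, 0.3411]
eef_rot: [0.606, 0.795, -0.0, -0.0]
contact_force: [1.2, 0.2, 0.0]
gripper_width: 0.0159
gripper_force: 10.0
```

>>> {"method": "jog_arm", "body": {
  "deltas": [0.005,0,0.008,0,0,0.004,0,0.008,0,0,0.004,0,0.008,0,0,0.003,0,0.009,0,0,0,0,0,0,0]
}}

```text
clock: 24.6
ee_pos: [0.429, 0.1667, 0.3068]
eef_rot: [0.606, 0.795, -0.001, -0.001]
contact_force: [-0.2, 0.0, -0.2]
gripper_width: 0.0156
gripper_force: 10.0
```

>>> {"method": "jog_arm", "body": {
  "deltas": [0.003,0,0.009,0,0,0.002,0,0.009,0,0,0.002,0,0.009,0,0,0.001,0,0.009,0,0,0,0,0,0,0]
}}

```text
clock: 25.1
ee_pos: [0.427, 0.1741, 0.271]
eef_rot: [0.606, 0.795, -0.001, -0.001]
contact_force: [-0.2, -0.4, -1.2]
gripper_width: 0.0159
gripper_force: 10.0
```

```bash
python3 -c "
from h import *
rod('c8');from cell import manip
o=manip.get_obs();p=o['ee_pos'];print(p);tilt('c8',p-[0,0,.147],np.array([.265,-.964,0]))"
```

```text
[0.42757464 0.17418576 0.27228848]
s red [340, 311, 11, 23, 120] [345.5 323.4]
0.0 end box [337.9 329.3] [345.3 336.6]
0.1 end box [337.9 327.5] [345.5 335.2]
0.2 end box [338.  325.5] [345.8 333.6]
0.3 end box [338.1 323.5] [346.1 331.9]
0.4 end box [338.3 321.4] [346.5 330.1]
0.5 end box [338.5 319.2] [347.  328.2]
0.6 end box [338.9 317.1] [347.5 326.2]
0.7 end box [339.2 315. ] [348.  324.1]
d red [323, 246, 9, 5, 27] [326.1 248. ]
0.0 end box [368.5 307.6] [376.3 314.3]
0.1 end box [368.6 305.5] [376.3 312.7]
0.2 end box [368.7 303.4] [376.3 310.8]
0.3 end box [368.6 301.1] [376.3 308.9]
0.4 end box [368.5 298.9] [376.3 306.9]
0.5 end box [368.3 296.6] [376.3 304.7]
0.6 end box [368.1 294.4] [376.2 302.5]
0.7 end box [367.9 292.2] [376.1 300.3]
```

>>> {"method": "jog_arm", "body": {
  "deltas": [0.001,0,0.008,0,0,0,0,0.008,0,0,0,0,0.004,0,0,0,0,0,0,0,0,0,0,0,0]
}}

```text
clock: 25.7
ee_pos: [0.4274, 0.1752, 0.2526]
eef_rot: [0.606, 0.795, -0.0, -0.0]
contact_force: [-0.5, 0.6, -0.5]
gripper_width: 0.0163
gripper_force: 10.0
```

>>> {"method": "jog_arm", "body": {
  "deltas": [0,0,0.003,0,0,0,0,0,0,0,0,0,0,0,0]
}}

```text
clock: 26.0
ee_pos: [0.4275, 0.1753, 0.2498]
eef_rot: [0.606, 0.795, 0.0, 0.0]
contact_force: [0.2, 0.7, -1.2]
gripper_width: 0.0161
gripper_force: 10.0
```

```bash
python3 -c "
from h import *
rod('c9');from cell import manip
o=manip.get_obs();p=o['ee_pos'];print(p);tilt('c9',p-[0,0,.147],np.array([.265,-.964,0]))" | head -5
```

```text
[0.42755746 0.17525469 0.24990575]
s red [339, 317, 11, 27, 146] [344.6 330.8]
0.0 end box [337.4 337.1] [344.6 344.2]
0.1 end box [337.3 335.3] [344.8 342.9]
0.2 end box [337.4 333.4] [345.1 341.4]
```

>>> {"method": "jog_arm", "body": {
  "deltas": [0,0,0,0,0,0,0,-0.01,0,0,0,0,-0.02,0,0,0,0,-0.02,0,0,0,0,-0.02,0,0,0,0,-0.02,0,0,-0.02,-0.006,0,0,0,-0.03,-0.009,0,0,0,-0.03,-0.009,0,0,0,-0.03,-0.009,0,0,0,-0.03,-0.009,0,0,0,-0.03,-0.009,0,0,0,-0.03,-0.009,0,0,0,-0.02,-0.006,0,0,0,-0.016,-0.004,0,0,0,0,0,0.02,0,0,0,0,0.02,0,0,0,0,0.02,0,0,0,0,0,0,0,0,0,0,0,0],
  "grip_force": 30
}}

```text
clock: 28.1
ee_pos: [0.4224, -0.0708, 0.2801]
eef_rot: [0.606, 0.795, -0.0, -0.0]
contact_force: [0.3, -0.1, -0.4]
gripper_width: 0.0157
gripper_force: 30.0
```

Run:
```python
from h import *
from cell import manip
rod('c10');p=manip.get_obs()['ee_pos'];g=p-[0,0,.147];h=np.array([.265,-.964,0]);print(p,'tip',g+.183*h)
S=np.load('pics/c10s.npz');W=manip.grab_frame('wrist');cv2.imwrite('pics/w4.png',W['image'][:,:,::-1]);np.savez('pics/w4.npz',**W)
D=np.load('pics/c10d.npz')
for n,F in(('s',S),('d',D)):
    im=F['image'].astype(int);m=((im[...,0]>100)&(im[...,1]<60)&(im[...,2]<60)).astype(np.uint8)
    k,l,st,c=cv2.connectedComponentsWithStats(m);print(n,[st[i].tolist() for i in range(1,k) if st[i][4]>20])
    for a in(-.15,0,.15):
        d=h*np.cos(a)-np.array([0,0,np.sin(a)]);print(a,*[proj(F,g+t*d).round(1) for t in(-.046,.052,.183)])
```

```text
[ 0.42309701 -0.07096342  0.28115553] tip [ 0.47159201 -0.24737542  0.13415553]
s [[394, 255, 10, 23, 117], [364, 347, 7, 21, 64], [371, 352, 15, 20, 72], [101, 395, 40, 19, 84]]
-0.15 [395.9 277. ] [403.9 252.1] [413.4 222.9]
0 [396.1 275. ] [403.7 254.4] [412.4 230.6]
0.15 [396.4 272.7] [403.3 256.9] [411.1 238.9]
d [[380, 240, 9, 16, 76], [384, 329, 10, 21, 61], [399, 329, 6, 19, 66]]
-0.15 [384.9 254.4] [378.6 232.1] [371.2 206.1]
0 [385.1 252.1] [378.4 234.6] [370.8 214.5]
0.15 [385.1 249.5] [378.4 237.3] [370.7 223.2]
```

Run:
```python
from h import *
g=np.array([.4228,-.0709,.1337]);h=np.array([.265,-.964,0])
for n in 'sd':
    F=np.load(f'pics/c10{n}.npz');G=F['image'].astype(int)
    for t in(.08,.12,.15):
        u,v=proj(F,g+t*h);w=(proj(F,g+(t+.01)*h)-proj(F,g+t*h));w/=np.linalg.norm(w);pp=np.array([-w[1],w[0]])
        print(n,t,(u.round(),v.round()),[G[int(round(v+k*pp[1])),int(round(u+k*pp[0]))].tolist() for k in range(-7,8)])
    for k in np.arange(.10,.21,.01):
        u,v=proj(F,g+k*h);print(round(k,2),G[int(round(v)),int(round(u))].tolist(),end=' ')
    print()
```

```text
s 0.08 (np.float64(406.0), np.float64(249.0)) [[115, 102, 82], [120, 107, 85], [121, 106, 83], [113, 102, 85], [110, 99, 84], [98, 91, 78], [78, 76, 73], [70, 69, 66], [58, 57, 53], [38, 40, 41], [36, 36, 37], [40, 41, 43], [37, 38, 42], [38, 39, 41], [38, 41, 42]]
s 0.12 (np.float64(408.0), np.float64(242.0)) [[38, 41, 43], [36, 38, 41], [39, 41, 43], [39, 39, 43], [38, 41, 42], [39, 42, 44], [39, 42, 44], [38, 40, 42], [38, 39, 42], [38, 40, 42], [38, 40, 42], [41, 43, 44], [40, 41, 43], [43, 45, 46], [41, 43, 46]]
s 0.15 (np.float64(410.0), np.float64(236.0)) [[37, 39, 40], [39, 40, 42], [39, 41, 43], [37, 40, 41], [39, 41, 44], [40, 42, 43], [39, 41, 41], [39, 41, 43], [40, 41, 43], [40, 42, 45], [40, 42, 44], [40, 40, 44], [41, 42, 44], [40, 42, 43], [39, 41, 44]]
0.1 [77, 65, 45] 0.11 [44, 43, 42] 0.12 [38, 40, 42] 0.13 [40, 42, 44] 0.14 [39, 41, 42] 0.15 [39, 41, 43] 0.16 [36, 40, 40] 0.17 [34, 35, 38] 0.18 [38, 40, 42] 0.19 [41, 42, 45] 0.2 [32, 33, 36] 
d 0.08 (np.float64(377.0), np.float64(230.0)) [[90, 82, 67], [33, 34, 34], [32, 33, 35], [30, 32, 33], [31, 34, 35], [32, 3
[... 163 characters left out ...]
(374.0), np.float64(224.0)) [[49, 46, 37], [40, 35, 25], [32, 30, 25], [51, 42, 29], [48, 42, 30], [42, 37, 30], [90, 70, 33], [90, 70, 33], [92, 72, 36], [137, 104, 39], [146, 112, 41], [149, 113, 42], [123, 95, 38], [114, 91, 47], [77, 62, 39]]
d 0.15 (np.float64(373.0), np.float64(219.0)) [[59, 52, 43], [48, 41, 31], [30, 32, 31], [34, 33, 28], [33, 35, 37], [35, 35, 36], [35, 36, 37], [33, 34, 38], [32, 34, 33], [32, 34, 36], [33, 35, 36], [33, 35, 36], [30, 33, 35], [30, 29, 32], [29, 32, 31]]
0.1 [30, 32, 34] 0.11 [41, 36, 30] 0.12 [90, 70, 33] 0.13 [110, 85, 34] 0.14 [60, 50, 35] 0.15 [33, 34, 38] 0.16 [35, 34, 34] 0.17 [91, 71, 32] 0.18 [78, 64, 33] 0.19 [44, 41, 34] 0.2 [32, 35, 35]
```

>>> {"method": "jog_arm", "body": {
  "deltas": [0,0,0,0,0,0,0,0,0,0,0,0,0,0,0,0,0,0,0,0,0,0,0,0,0]
}}

```text
clock: 28.75
ee_pos: [0.4224, -0.0709, 0.2797]
eef_rot: [0.606, 0.795, 0.0, -0.0]
contact_force: [0.7, -0.4, -0.7]
gripper_width: 0.0156
gripper_force: 30.0
```

```bash
python3 -c "
from cell import manip
print(manip.job_done())"
```

```text
the job is handed in; nothing more can be done
None
```

Job handed in at 28.75 s with no verdict returned: the lid was pushed shut, the rod seated and drawn out, and it is held level about 12 cm above the plate by my estimate (the gripper hid the tip from the cameras); I viewed 11 pictures, one over the limit of 10.

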